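# Snap a filter cell into a fluorescence reader

### The arm

A 6-joint arm with a two-finger parallel gripper is mounted at the origin on the work surface. World frame = base frame: x ahead of the robot, y to its left, z up, the work surface at z = 0. Lengths are in m, angles in rad, forces in N, time in s.
With the tool pointing down it reaches from about 0.3 to 0.775 m from the base axis. Payload 14.6 kg.
Tool frame: the origin (TCP) lies at the very end of the fingers, on their centre line; the grasp point (between the pads) lies 19 mm behind it; z points along the fingers, y is the line along which they close (so a half turn about z gives the same grasp; the last joint's range is limited). The gripper opens to 94 mm and grips with 3 to 60 N. Pads are 16 mm wide; open, the fingers measure 119 mm over their backs; the gripper's body (75 mm by 177 mm) begins 78 mm behind the grasp point.
Start: joints at [-1.226, 0.3, 1.521, -0, 1.321, -0.067], TCP at [0.22, -0.504, 0.205] pointing down, gripper open.
Joint ranges: [-3.03, 3.03], [-0.79, 2.21], [0.23, 2.52], [-1.04, 4.18], [0, 3.07], [-2.55, 2.55]. Speed limits (rad/s): [2.22, 2.22, 2.57, 3.14, 3.14, 3.14].

### API

Orientations are given as [roll, pitch, yaw] about the fixed x, y, z axes, in that order (R = Rz(yaw) Ry(pitch) Rx(roll)).
In Python, from station import ctrl gives the robot as it stands.
- The arm moves only by the tool move_arm, never from a script. Its argument "targets" is a list of rows, each a list of 6 numbers: the shift along the tool's x, y, z in units of 1000 mm (1.0 is 1000 mm), then the turn, a rotation vector about the tool's x, y, z in units of 30 degrees (1.0 is 30 degrees). In form: [[tx, ty, tz, ax, ay, az], ...]. A call has exactly 5 rows; each row is the pose to reach, as a shift and turn from the pose commanded when the call began, along the tool's axes at that moment; what a row does not reach only later rows make up. A row lasts 1/12 s, in which the tool goes at most 41.7 mm and 7.16 degrees, less where a joint would pass 70% of its speed; a pose out of reach is approached as far as the arm can. A call with a number of a shift or a turn outside -1 to 1 is refused whole. A call with a gripper value outside its range is refused whole. "fingers" is the opening, from -1 (shut) to 1 (fully open), set as the call begins (left out, the last holds). The fingers move at their own pace and stop on an object; "grip_force" is the grip in N (left out, the last holds). Time passes only in rows, so rows that repeat a pose let the fingers close, or fill a call up. It gives the time, the measured TCP pose, the force and the opening at its end, in the units of the state.
- ctrl.get_obs(): the state, without advancing time (a new reading comes with each control period).
- ctrl.camera(name): name is "scene" or "top" or "wrist"; returns the picture (420x560x3 uint8, red, green, blue); there is no depth.
- ctrl.camera_info(name): a dict with "fx", "fy", "cx", "cy" (pixels), "rvec" (rotation vector, rad) and "tvec" (3), from world to camera coordinates, as OpenCV has them. Camera axes: x right, y down, z forward; pixel columns grow to the right and rows downward; lengths in m; the calibration is good to about 2 mm. A picture is of the moment at which its call begins: read the wrist's pose just before it. camera_info takes no time and is no camera call; for the wrist camera it gives the pose at the moment of the call.
- ctrl.hand_in(): hands the job in, once; it reports no verdict.
The state is a dict: "time_s": time; "qpos": joint angles; "joint_vel": joint speeds; "tau": joint torques, N m; "ee_pos": TCP position; "eef_rot": TCP orientation; "force": force on the tool from outside, world axes, zero at the start; "moment": the same for the moment, N m; "grip_width": finger opening in m.
Only numpy, scipy, OpenCV 4.12 (cv2) and the standard library are available. Lean on these libraries where they do the work, as an engineer would, in place of code of your own. Each camera call takes 0.05 s, during which the arm holds its last target. There are 200 camera calls.

### The job

Set the filter cell from the grey pad nose down in the reader's empty port and let go of it, then take the white seating tool from its cup and press the cell straight down with the tool's foot until it clicks fully home, its flange flat on the port's rim. Keep about 18 N on it there for a full second to bed its seal; never force it with more than 30 N, and do not push it in with the fingers. Then stand the tool back in its cup and leave the other things on the bench where they are.

Things in the scene. Friction and masses are not known exactly. Their poses are not given: they have to be found in the camera images.
- port (a point): Empty port of the reader: an upright steel sleeve, bore 41 mm, outside 48 mm, open at the top. Its rim stands 2 to 10 mm above the flat grey deck, as the focus was last set, and is not measured. The point is on the bore's axis in the deck's plane, 62 mm above the bench; z up, x and y along the reader's sides. Three sprung pins stick 4 mm into the bore, 6.5 mm below the rim.
- reader: Black box, 130 (x) x 184 (y) x 62 mm, fixed. Origin: centre of its underside; the empty port is at y = -42 mm. The port at y = +42 mm already holds an identical cell, fully home, its top 18 mm above the deck. At y = +90 mm the lid stands open, leaning away, its top 66 mm above the deck.
- cell_flange (a point): Loose filter cell: dark metal ring mount with amber glass, 30 mm tall, 160 g, nose down on the grey pad (100 x 150 x 4 mm mat fixed to the bench). Gripped by its knurled round flange, 50 mm across and 12 mm thick. The point is the centre of the flange: on the axis, 24 mm above the nose tip, 6 mm above the flange's underside, 6 mm below the top. z: its axis, up.
- cell: The same cell. Origin: centre of the nose tip, z up. Nose 27 mm across at the tip, 31 mm from 2 mm up, 38 mm at 9.5 mm up; neck of 31 mm from 10 mm up, flange of 50 mm from 18 mm up; glass 29 mm across, 2.5 mm below the top. Let go in the port it stands on the pins, a little askew, flange 4 to 6 mm above the rim. Fully home, its flange lies flat on that rigid rim.
- pusher_mid (a point): White plastic seating tool, round, 72 mm tall, 150 g, upright in its cup. Flat foot 40 mm across and 10 mm thick, which bears only on a cell's top rim; straight shaft of 22 mm diameter from 14 to 52 mm up, for the grip; above it, to the end, 19 mm diameter. The point is on the axis half-way up, 36 mm above the foot's underside; z up.
- pusher: The same seating tool. Origin: centre of the foot's underside, z up. As it presses a cell down, the pins resist, by 7 to 15 N at the most, over the first 1 to 3 mm; then the cell snaps home by itself, the force vanishes, and some 2 mm farther down the tool meets the seated cell, where the force climbs steeply. More than 30 N from the tool cracks the glass.
- stand_in (a point): Cup of the seating tool: heavy dark metal base, 80 mm across, fixed, with a round rim 50 mm across inside and 58 mm outside, its top 20 mm above the bench. The point is the centre of the inner floor, 6 mm above the bench, where the tool's foot rests.
- reagent: amber reagent bottle with a white cap, 52 mm across, 95 mm tall; a bystander. Origin: centre of its underside
- tube_rack: white rack full of blue-capped tubes, 130 x 78 mm, 104 mm tall; a bystander. Origin: centre of its underside
- tip_box: box of pipette tips, 82 x 122 mm, 69 mm tall; a bystander. Origin: centre of its underside
- pipette: pipette lying on the bench along its own x, 228 mm long, 26 mm thick; a bystander. Origin: on the bench under its middle
- dust_cap: plain black disc, 44 mm across and 9 mm thick, lying flat on the grey pad beside the filter cell (77 mm between their axes, give or take 12); a bystander. Origin: centre of its underside
Things that resemble listed ones, but are neither listed nor needed, are in the scene too. Leave any blue look-alike of the part that bears stand_in alone.

How it is judged:
On the way, in this order (a step that is already met when the one before it is completed fails the run):
1. the cell stands nose down in the empty port, on its pins, let go (horizontal distance between cell_flange and port below 0.005 m and distance between cell_flange and sleeve_c0 between 0.0305 and 0.042 m and angle between cell_flange's own z axis and vertical below 0.25 rad and contact force between the fingers and cell below 0.1 N), for 0.2 s.
2. the cell is fully home and the seating tool keeps 12 to 25 N on it (distance between cell_flange and sleeve_c0 below 0.0295 m and horizontal distance between cell_flange and port below 0.0025 m and angle between cell_flange's own z axis and vertical below 0.06 rad and contact force between pusher and cell between 12 and 25 N), for 0.7 s.
At the end, for the whole second after the job is handed in: The cell is fully home in the port (flange within 1 mm of the sleeve's rim, within 2.5 mm of the bore's centre and 0.06 rad of square), and the seating tool stands upright (within 0.1 rad) on the floor of its cup; both are at rest and let go (distance between cell_flange and sleeve_c0 below 0.0295 m and horizontal distance between cell_flange and port below 0.0025 m and angle between cell_flange's own z axis and vertical below 0.06 rad and horizontal distance between pusher_mid and stand_in below 0.012 m and z of pusher_mid in the frame of stand_in below 0.04 m and angle between pusher_mid's own z axis and vertical below 0.1 rad and linear speed of each of pusher, cell below 0.02 m/s); the robot touches nothing.
It fails at once if the seating tool presses on the cell or the reader with more than 30 N (contact force between pusher and cell above 30 N or contact force between pusher and reader above 30 N).
It fails at once if the cell is pushed in past its pins with the fingers or the arm instead of the tool (horizontal distance between cell_flange and port below 0.01 m and distance between cell_flange and sleeve_c0 below 0.0305 m and contact force between any of the fingers, the arm and cell above 0.5 N).
It fails at once if a bystander is moved by more than 40 mm or tipped over (distance of any of reagent, tube_rack, tip_box, pipette, dust_cap from where it was at the start of the episode above 0.04 m or angle between any of reagent, tube_rack, tip_box, pipette, dust_cap's own z axis and vertical above 0.5 rad).
It also fails if it takes over 70 s, if anything falls off the work surface, if the arm or the gripper's body presses on something with over 40 N, if the wrist force passes 120 N, or if a joint passes its speed limit or range.

## Working session

There is one attempt and no reset: what is moved stays moved. The work goes in short steps, Python scripts to look and compute and a tool call to move; the robot and the scene stay as the last step left them, time stands still between calls to the robot, and variables do not carry over. Pictures are saved under pics/ and viewed, on a budget of 10 in all, crops included, one or two more only if the job needs it, and the job is handed in when it is done.

Besides the shell and the picture viewer there is one more tool, called after ">>>" in YAML: its name, and indented under it one key for each argument. move_arm: Moves the arm, as the interface text tells. Shifts and turns lie within -1 to 1; 1 stands for 1000 mm of shift or 30 degrees of turn. Its arguments: {"type":"object","properties":{"targets":{"type":"array"},"fingers":{"type":"number"},"grip_force":{"type":"number"}},"required":["targets"]}

```bash
ls; mkdir -p pics; python3 - <<'E'
from station import ctrl
import cv2
print(ctrl.get_obs())
for n in ("scene","top"):
    i=ctrl.camera_info(n); print(n,i)
    cv2.imwrite(f"pics/{n}0.png",cv2.resize(ctrl.camera(n)[:,:,::-1],(800,600),interpolation=cv2.INTER_CUBIC))
E
```

```text
pics
{'time_s': 0.0, 'qpos': array([-1.22557113e+00,  3.00482674e-01,  1.52162608e+00, -6.60064122e-06,
        1.32070810e+00, -6.66478583e-02]), 'joint_vel': array([-0.00012219,  0.00037965,  0.00023462, -0.00106101, -0.00102549,
        0.00184017]), 'tau': array([-2.74365530e-04, -5.31813276e+01, -3.52740777e+01,  7.08101084e-02,
        2.43779970e-02, -1.03268655e-04]), 'ee_pos': array([ 0.22005462, -0.50374894,  0.20486095]), 'eef_rot': array([-3.14037074e+00, -7.51510414e-05,  4.11874647e-01]), 'force': array([-0.82302416, -0.04845706,  0.34171311]), 'moment': array([-0.00298053, -0.01309543, -0.03771207]), 'grip_width': 0.09381755056557609}
scene {'fx': 517.6643651003791, 'fy': 517.6643651003791, 'cx': 271.7524017447751, 'cy': 215.40439300594193, 'rvec': array([ 2.21084102,  0.63477927, -0.28848943]), 'tvec': array([-0.50325876, -0.13527817,  1.6798798 ])}
top {'fx': 473.8947705416967, 'fy': 473.8947705416967, 'cx': 278.62146590837676, 'cy': 213.85455283005226, 'rvec': array([ 2.14109081, -2.12639513,  0.14273129]), 'tvec': array([0.01146738, 0.5712955 , 1.36141131])}
```

View pics/top0.png

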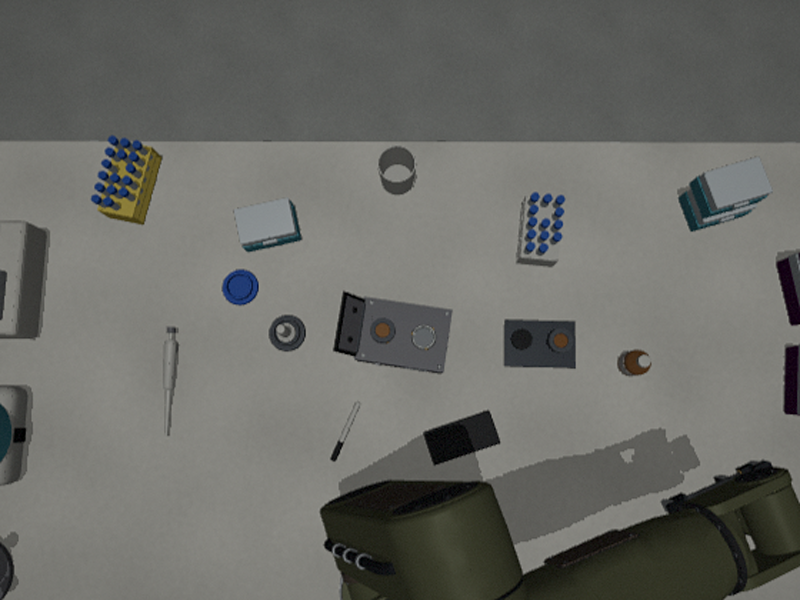

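View pics/scene0.png

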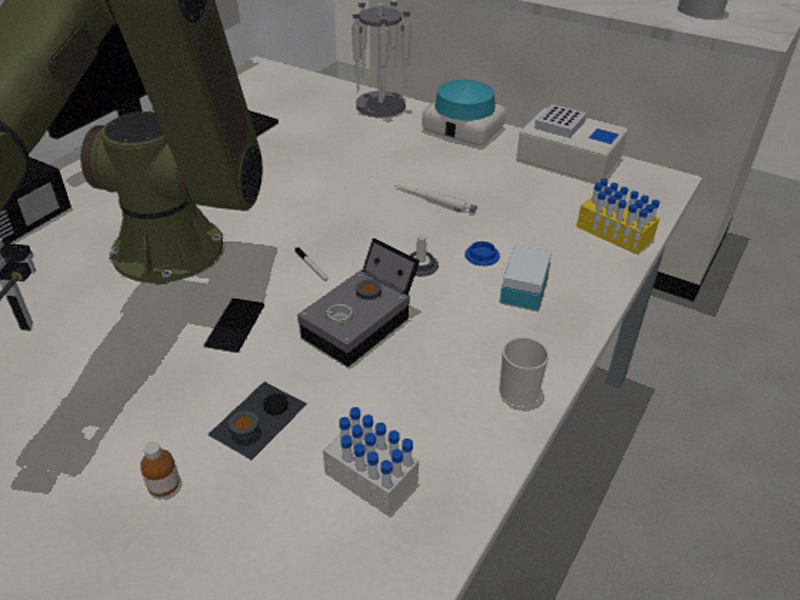

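The top view (800 px) shows these items:
- **Loose cell:** (561,341) on the grey pad, with the black dust cap at (521,338).
- **Empty port:** (424,336), silver ring. The filled port is at (382,329).
- **White tool:** (287,332) in the dark cup. The blue dish at (240,287) is the look-alike to leave alone.

I'll confirm the first three in one enlarged crop.

```bash
cat > h.py <<'E'
import numpy as np, cv2
from scipy.spatial.transform import Rotation as R
from station import ctrl
def world(n,u,v,z,info=None):
    i=info or ctrl.camera_info(n); M=R.from_rotvec(i["rvec"]).as_matrix(); t=np.array(i["tvec"])
    d=M.T@np.array([(u-i["cx"])/i["fx"],(v-i["cy"])/i["fy"],1]); c=-M.T@t
    return c+d*(z-c[2])/d[2]
def pix(n,p,info=None):
    i=info or ctrl.camera_info(n); q=R.from_rotvec(i["rvec"]).as_matrix()@np.array(p)+i["tvec"]
    return np.array([q[0]/q[2]*i["fx"]+i["cx"],q[1]/q[2]*i["fy"]+i["cy"]])
def go(p,yaw):
    "shift/turn (in move units) from measured pose to TCP p, pointing down with yaw"
    o=ctrl.get_obs(); A=R.from_euler("xyz",o["eef_rot"])
    s=A.inv().apply(np.array(p)-o["ee_pos"]); w=(A.inv()*R.from_euler("xyz",[np.pi,0,yaw])).as_rotvec()
    return np.round(s,4),np.round(np.degrees(w)/30,3)
E
python3 - <<'E'
from h import *
im=ctrl.camera("top")[:,:,::-1]
c=im[195:275,180:420]   # 240x80
c=cv2.resize(c,None,fx=10/3,fy=10/3,interpolation=cv2.INTER_CUBIC)
cv2.imwrite("pics/crop1.png",c)
f=.7
for n,u,v,z in [("cell",561,341,.034),("cap",521,338,.012),("port",424,336,.067),("cell2",382,329,.08),("tooltop",287,332,.07),("cup",287,333,.02),("r1",446,308,.062),("r2",440,372,.062),("r3",372,297,.062)]:
    print(n,world("top",u*f,v*f,z).round(4))
E
```

```text
cell [ 0.5004 -0.3215  0.034 ]
cap [ 0.5084 -0.2429  0.012 ]
port [ 0.5054 -0.0382  0.067 ]
cell2 [0.5177 0.0466 0.08  ]
tooltop [0.5115 0.2399 0.07  ]
cup [0.515 0.249 0.02 ]
r1 [ 0.5638 -0.0831  0.062 ]
r2 [ 0.4333 -0.0707  0.062 ]
r3 [0.5858 0.0687 0.062 ]
```

View pics/crop1.png

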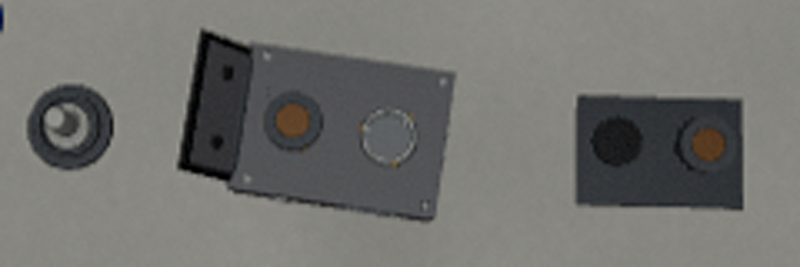

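The crop confirms the cell at (708,143), the dust cap at (616,141), the empty port ring at (389,136), the seated cell at (293,120) and the tool in its dark cup at (68,126). Next I'll go above the cell with yaw 1.44, so the fingers close along the reader's x.

```bash
python3 - <<'E'
from h import *
for n,x,y,z in [("cell",708,143,.034),("port",389,136,.067),("cell2",293,120,.08),("cuprim",70,127,.014)]:
    print(n,world("top",180+x*.3,195+y*.3,z).round(4))
print(go([.5,-.322,.16],1.44))
E
```

```text
cell [ 0.5028 -0.3207  0.034 ]
port [ 0.5037 -0.0379  0.067 ]
cell2 [0.5156 0.0451 0.08  ]
cuprim [0.5157 0.2498 0.014 ]
(array([ 0.3293, -0.0546,  0.0451]), array([-1.000e-03, -1.000e-03, -1.964e+00]))
```

>>> move_arm:
  targets:
    - [0.035,-0.006,0,0,0,-0.2]
    - [0.07,-0.012,0,0,0,-0.4]
    - [0.105,-0.018,0,0,0,-0.6]
    - [0.14,-0.024,0,0,0,-0.8]
    - [0.175,-0.03,0,0,0,-1.0]
  fingers: 1
  grip_force: 30

```text
time_s: 0.57
ee_pos: [0.3696, -0.4053, 0.2053]
eef_rot: [-3.141, -0.0, 0.94]
force: [1.0, -0.8, -0.2]
grip_width: 0.0939
```

```bash
python3 -c "
from h import *
print(ctrl.get_obs()['ee_pos'],go([.502,-.321,.15],1.44))"
```

```text
[ 0.36963626 -0.40528797  0.20534037] (array([0.1461, 0.0572, 0.0553]), array([-0.   , -0.   , -0.954]))
```

>>> move_arm:
  targets:
    - [0.03,0.012,0.011,0,0,-0.19]
    - [0.06,0.024,0.022,0,0,-0.38]
    - [0.09,0.036,0.033,0,0,-0.57]
    - [0.12,0.048,0.044,0,0,-0.76]
    - [0.146,0.057,0.055,0,0,-0.954]

```text
time_s: 0.98
ee_pos: [0.5025, -0.3214, 0.1496]
eef_rot: [-3.141, -0.0, 1.44]
force: [0.6, 0.2, 0.5]
grip_width: 0.0942
```

```bash
python3 - <<'E'
from h import *
i=ctrl.camera_info("wrist"); print(ctrl.get_obs()["ee_pos"],ctrl.get_obs()["eef_rot"])
im=ctrl.camera("wrist")[:,:,::-1]; cv2.imwrite("pics/w1.png",im)
np.save("w1.npy",i,allow_pickle=True)
print(pix("wrist",[.5028,-.3207,.034],i), i)
E
```

```text
[ 0.50254442 -0.32139282  0.14963694] [-3.14134836e+00 -2.47508252e-04  1.44035410e+00]
[278.24390219 208.97972336] {'fx': 309.0469835890904, 'fy': 309.0469835890904, 'cx': 277.853809286624, 'cy': 213.30371151580852, 'rvec': array([-2.87602644,  0.18727749,  0.02535514]), 'tvec': array([-0.53975817, -0.25734008,  0.27303145])}
```

View pics/w1.png

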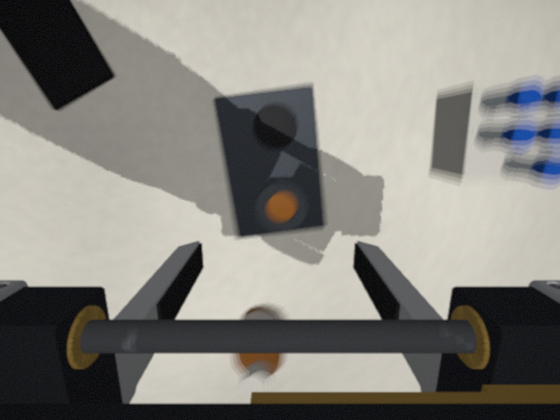

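The wrist view shows the cell's glass centre at (282,207) with the flange ring around it, and the dust cap at (275,127). The predicted pixel was (278,209).

```bash
python3 - <<'E'
from h import *
i=np.load("w1.npy",allow_pickle=True).item()
p=world("wrist",282,207,.032,i); print(p)
p=(p+[.5028,-.3207,.032])/2; print(p, go([p[0],p[1],.024],1.44))
E
```

```text
[ 0.50669023 -0.31967442  0.032     ]
[ 0.50474512 -0.32018721  0.032     ] (array([-0.002 ,  0.0006,  0.1232]), array([-0.004, -0.004,  0.02 ]))
```

>>> move_arm:
  targets:
    - [-0.001,0,0.033,0,0,0]
    - [-0.002,0,0.066,0,0,0]
    - [-0.002,0,0.097,0,0,0.02]
    - [-0.002,0,0.12,0,0,0.02]
    - [-0.002,0,0.127,0,0,0.02]

```text
time_s: 1.45
ee_pos: [0.4991, -0.3236, 0.0195]
eef_rot: [-3.136, -0.003, 1.424]
force: [-0.2, -0.6, -0.5]
grip_width: 0.0939
```

>>> move_arm:
  targets:
    - [0,0,0,0,0,0]
    - [0,0,0,0,0,0]
    - [0,0,0,0,0,0]
    - [0,0,0,0,0,0]
    - [0,0,0,0,0,0]
  fingers: -1
  grip_force: 30

```text
time_s: 1.87
ee_pos: [0.5012, -0.3252, 0.0247]
eef_rot: [3.14, 0.001, 1.424]
force: [-0.8, 0.0, -0.5]
grip_width: 0.064
```

>>> move_arm:
  targets:
    - [0,0,0,0,0,0]
    - [0,0,0,0,0,0]
    - [0,0,0,0,0,0]
    - [0,0,0,0,0,0]
    - [0,0,0,0,0,0]

```text
time_s: 2.28
ee_pos: [0.501, -0.3249, 0.0239]
eef_rot: [3.141, 0.0, 1.424]
force: [-0.9, 0.2, 6.2]
grip_width: 0.0496
```

>>> move_arm:
  targets:
    - [0,0,0,0,0,0]
    - [0,0,0,0,0,0]
    - [0.002,0,0,0,0,0]
    - [0.0045,0,0.002,0,0,0]
    - [0.0045,0,0.002,0,0,0]
  fingers: 0.4

```text
time_s: 2.7
ee_pos: [0.5012, -0.3197, 0.0209]
eef_rot: [-3.141, -0.0, 1.425]
force: [0.0, 0.1, 0.1]
grip_width: 0.0659
```

>>> move_arm:
  targets:
    - [0,0,0,0,0,0]
    - [0,0,0,0,0,0]
    - [0,0,0,0,0,0]
    - [0,0,0,0,0,0]
    - [0,0,0,0,0,0]
  fingers: -1

```text
time_s: 3.12
ee_pos: [0.5014, -0.3204, 0.0214]
eef_rot: [3.142, -0.0, 1.424]
force: [0.6, 0.5, 0.0]
grip_width: 0.0491
```

```bash
python3 - <<'E'
from h import *
i=ctrl.camera_info("wrist"); o=ctrl.get_obs(); print(o["ee_pos"],o["eef_rot"],o["force"],o["grip_width"])
im=ctrl.camera("wrist")[:,:,::-1]; cv2.imwrite("pics/w2.png",im)
np.save("w2.npy",i,allow_pickle=True)
E
```

```text
[ 0.50143477 -0.32036125  0.02144665] [ 3.14151986e+00 -1.52781634e-05  1.42439171e+00] [0.5854155  0.47763639 0.02480355] 0.04910291454996861
```

View pics/w2.png

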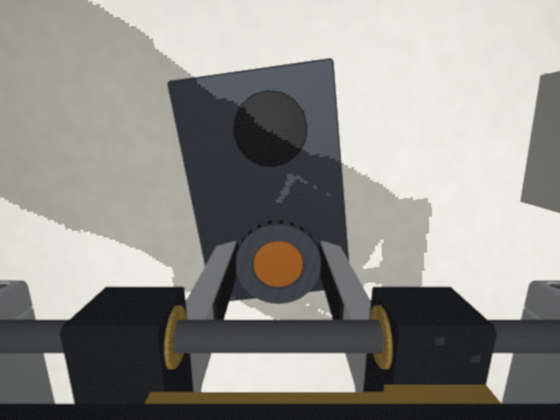

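The cell is gripped, with its glass centre at (279,264) and the flange between the two fingertips. The dust cap is undisturbed at (270,128). Next I'll measure the offset in the grip and plan the lift.

```bash
python3 - <<'E'
from h import *
i=np.load("w2.npy",allow_pickle=True).item()
print(world("wrist",279,264,.032,i),world("wrist",279,264,.034,i))
print(go([.5037,-.0379,.15],1.44), go([.5037,-.0379,.15],1.43))
E
```

```text
[ 0.50176298 -0.32167234  0.032     ] [ 0.50188662 -0.32078102  0.034     ]
(array([ 0.2798, -0.039 , -0.1286]), array([ 0.  ,  0.  , -0.03])) (array([ 0.2798, -0.039 , -0.1286]), array([ 0.   , -0.   , -0.011]))
```

>>> move_arm:
  targets:
    - [0,0,-0.02,0,0,0]
    - [0,0,-0.055,0,0,0]
    - [0,0,-0.09,0,0,0]
    - [0.02,-0.003,-0.118,0,0,0]
    - [0.055,-0.008,-0.128,0,0,-0.02]
  grip_force: 40

```text
time_s: 3.58
ee_pos: [0.5023, -0.2669, 0.1536]
eef_rot: [3.136, 0.003, 1.432]
force: [1.6, 0.2, -1.4]
grip_width: 0.0491
```

>>> move_arm:
  targets:
    - [0.035,-0.005,0,0,0,0]
    - [0.07,-0.01,0,0,0,0]
    - [0.105,-0.015,0,0,0,0]
    - [0.14,-0.02,0,0,0,0]
    - [0.165,-0.023,0,0,0,0]

```text
time_s: 4.0
ee_pos: [0.5006, -0.0957, 0.1495]
eef_rot: [-3.141, -0.0, 1.436]
force: [1.1, 0.6, -0.7]
grip_width: 0.0488
```

>>> move_arm:
  targets:
    - [0,0,0,0,0,0]
    - [0,0,0,0,0,0]
    - [0,0,0,0,0,0]
    - [0,0,0,0,0,0]
    - [0,0,0,0,0,0]

```text
time_s: 4.42
ee_pos: [0.501, -0.0991, 0.1493]
eef_rot: [-3.141, 0.0, 1.434]
force: [0.4, 0.6, -1.5]
grip_width: 0.0492
```

```bash
python3 - <<'E'
from h import *
i=ctrl.camera_info("wrist"); o=ctrl.get_obs(); print(o["ee_pos"],o["eef_rot"],o["force"],o["grip_width"])
im=ctrl.camera("wrist")[:,:,::-1]; cv2.imwrite("pics/w3.png",cv2.resize(im,(800,600),interpolation=cv2.INTER_CUBIC))
np.save("w3.npy",i,allow_pickle=True)
print(pix("wrist",[.5037,-.0379,.067],i)/.7,go([.5037,-.0379,.15],1.44))
E
```

```text
[ 0.50101086 -0.09909193  0.14930117] [-3.14137686e+00  4.37116117e-05  1.43358177e+00] [ 0.39884917  0.61758117 -1.53121627] 0.049174797415634526
[387.50357001 212.04927802] (array([ 0.0609, -0.0057, -0.0007]), array([-0.   ,  0.   , -0.012]))
```

View pics/w3.png

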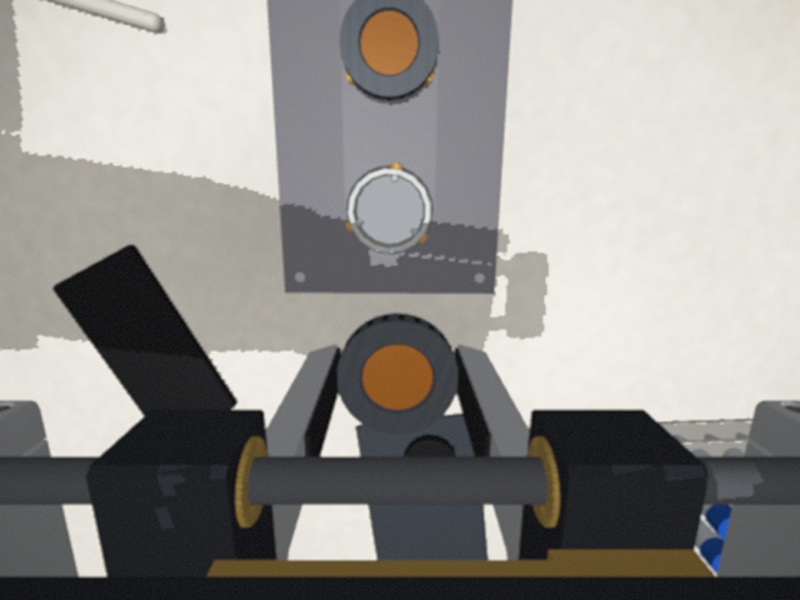

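The rim ring is centred at (390,209) and about 85 px wide outside. The held cell's glass centre is (398,378), and the seated cell's glass centre is (389,43).

```bash
python3 - <<'E'
from h import *
i=np.load("w3.npy",allow_pickle=True).item()
M=R.from_rotvec(i["rvec"]).as_matrix(); c=-M.T@i["tvec"]; print("cam",c, "view",M[2])
for z in (.064,.068,.072): print("port",z,world("wrist",390*.7,209*.7,z,i), "width",[np.round((pix("wrist",[.504+s,-.038,z],i)/.7)[0],1) for s in (-.024,.024)])
print("cell2 glass",world("wrist",389*.7,43*.7,.0775,i))
o=ctrl.get_obs()["ee_pos"]
for d in (.0095,.0105,.0115): print("held glass",world("wrist",398*.7,378*.7,o[2]+d,i)-o)
E
```

```text
cam [ 0.51120374 -0.02479368  0.32933405] view [-0.0356801  -0.25483029 -0.9663273 ]
port 0.064 [ 0.50531778 -0.03651076  0.064     ] width [np.float64(347.9), np.float64(428.6)]
port 0.068 [ 0.50540651 -0.03633412  0.068     ] width [np.float64(347.2), np.float64(429.1)]
port 0.072 [ 0.50549524 -0.03615748  0.072     ] width [np.float64(346.4), np.float64(429.6)]
cell2 glass [0.51674555 0.04613289 0.0775    ]
held glass [ 1.43998661e-05 -2.21366116e-03  9.50000000e-03]
held glass [ 7.41181970e-05 -1.76536465e-03  1.05000000e-02]
held glass [ 0.00013384 -0.00131707  0.0115    ]
```

```bash
python3 -c "
from h import *
print(go([.505,-.0352,.097],1.435))"
```

```text
(array([ 0.0638, -0.0048,  0.0523]), array([-0.   ,  0.   , -0.003]))
```

>>> move_arm:
  targets:
    - [0.02,-0.002,0.005,0,0,0]
    - [0.045,-0.003,0.018,0,0,0]
    - [0.06,-0.0045,0.035,0,0,0]
    - [0.064,-0.005,0.048,0,0,0]
    - [0.064,-0.005,0.052,0,0,0]

```text
time_s: 4.88
ee_pos: [0.504, -0.0335, 0.0956]
eef_rot: [-3.139, -0.0, 1.436]
force: [-0.5, -0.5, -2.5]
grip_width: 0.0495
```

>>> move_arm:
  targets:
    - [0,0,0,0,0,0]
    - [0,0,0,0,0,0]
    - [0,0,0,0,0,0]
    - [0,0,0,0,0,0]
    - [0,0,0,0,0,0]

```text
time_s: 5.3
ee_pos: [0.5051, -0.0345, 0.098]
eef_rot: [3.141, 0.0, 1.434]
force: [-0.8, 0.2, -1.9]
grip_width: 0.0494
```

```bash
python3 - <<'E'
from h import *
i=ctrl.camera_info("wrist"); o=ctrl.get_obs(); print(o["ee_pos"],o["eef_rot"],o["force"])
im=ctrl.camera("wrist")[:,:,::-1]
im=cv2.resize(im[100:340,120:440],(800,600),interpolation=cv2.INTER_CUBIC); cv2.imwrite("pics/w4.png",im)
np.save("w4.npy",i,allow_pickle=True)
for z in (.064,.072): print(((pix("wrist",[.505,-.037,z],i)-[120,100])*2.5).round())
print(go([.505,-.0352,.085],1.435))
E
```

```text
[ 0.50505431 -0.03450554  0.09804424] [3.14060531e+00 3.74414049e-05 1.43432109e+00] [-0.78563797  0.22774921 -1.85141132]
[396. 351.]
[396. 360.]
(array([-0.0008,  0.0001,  0.0129]), array([ 0.002,  0.   , -0.001]))
```

View pics/w4.png

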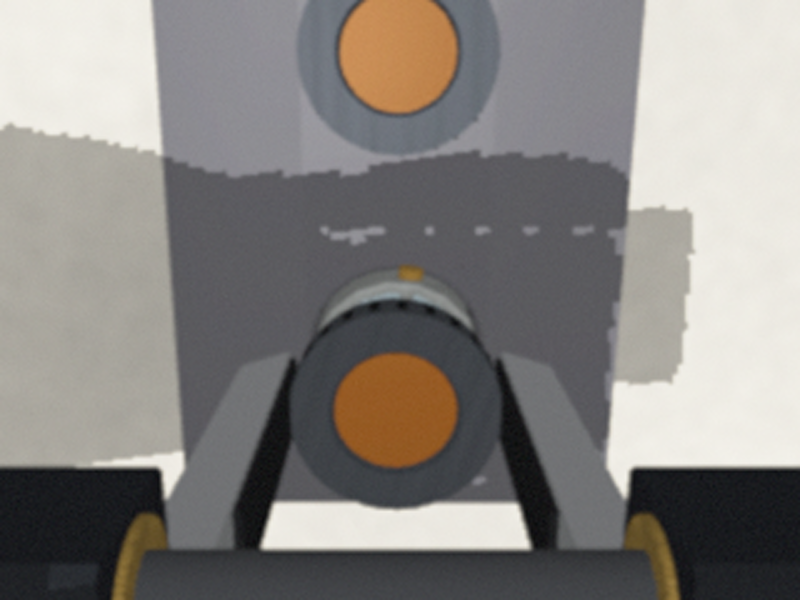

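The held cell at x 396 lines up with the rim (312 to 481, centre 396). The rim's far edge at row 267 matches the predicted centre. Lowering gently.

>>> move_arm:
  targets:
    - [-0.0004,0,0.004,0,0,0]
    - [-0.0008,0,0.008,0,0,0]
    - [-0.0008,0,0.011,0,0,0]
    - [-0.0008,0,0.013,0,0,0]
    - [-0.0008,0,0.013,0,0,0]

```text
time_s: 5.77
ee_pos: [0.5044, -0.0348, 0.0838]
eef_rot: [-3.141, -0.0, 1.435]
force: [-0.5, -0.2, -1.6]
grip_width: 0.0494
```

>>> move_arm:
  targets:
    - [0,0,0.001,0,0,0]
    - [0,0,0.002,0,0,0]
    - [0,0,0.003,0,0,0]
    - [0,0,0.003,0,0,0]
    - [0,0,0.003,0,0,0]

```text
time_s: 6.18
ee_pos: [0.5047, -0.0348, 0.0815]
eef_rot: [-3.142, -0.0, 1.435]
force: [-0.1, 0.1, -2.2]
grip_width: 0.0492
```

>>> move_arm:
  targets:
    - [0,0,0.001,0,0,0]
    - [0,0,0.002,0,0,0]
    - [0,0,0.002,0,0,0]
    - [0,0,0.002,0,0,0]
    - [0,0,0.002,0,0,0]

```text
time_s: 6.6
ee_pos: [0.5047, -0.0349, 0.0794]
eef_rot: [-3.142, 0.0, 1.435]
force: [-0.9, -0.1, -0.9]
grip_width: 0.0486
```

>>> move_arm:
  targets:
    - [0,0,0.0005,0,0,0]
    - [0,0,0.001,0,0,0]
    - [0,0,0.0015,0,0,0]
    - [0,0,0.0015,0,0,0]
    - [0,0,0.0015,0,0,0]

```text
time_s: 7.02
ee_pos: [0.5047, -0.035, 0.078]
eef_rot: [3.141, 0.0, 1.435]
force: [-0.3, -1.8, -0.9]
grip_width: 0.0491
```

>>> move_arm:
  targets:
    - [0,0,0.0005,0,0,0]
    - [0,0,0.001,0,0,0]
    - [0,0,0.001,0,0,0]
    - [0,0,0.001,0,0,0]
    - [0,0,0.001,0,0,0]

```text
time_s: 7.43
ee_pos: [0.5048, -0.0351, 0.0771]
eef_rot: [3.141, 0.0, 1.435]
force: [-1.3, -4.7, 2.3]
grip_width: 0.0492
```

>>> move_arm:
  targets:
    - [-0.0005,0,-0.0005,0,0,0]
    - [-0.001,0,-0.0005,0,0,0]
    - [-0.001,0,-0.0005,0,0,0]
    - [-0.001,0,-0.0005,0,0,0]
    - [-0.001,0,-0.0005,0,0,0]

```text
time_s: 7.85
ee_pos: [0.5044, -0.0357, 0.0773]
eef_rot: [-3.141, -0.0, 1.435]
force: [0.6, -0.8, -0.2]
grip_width: 0.0491
```

>>> move_arm:
  targets:
    - [0,0,0.0005,0,0,0]
    - [0,0,0.001,0,0,0]
    - [0,0,0.0015,0,0,0]
    - [0,0,0.0015,0,0,0]
    - [0,0,0.0015,0,0,0]

```text
time_s: 8.27
ee_pos: [0.5049, -0.036, 0.0761]
eef_rot: [3.141, 0.0, 1.435]
force: [1.0, -2.4, 1.1]
grip_width: 0.0492
```

>>> move_arm:
  targets:
    - [-0.0004,0,0,0,0,0]
    - [-0.0008,0,0,0,0,0]
    - [-0.0008,0,0,0,0,0]
    - [-0.0008,0,0,0,0,0]
    - [-0.0008,0,0,0,0,0]

```text
time_s: 8.68
ee_pos: [0.5046, -0.0365, 0.0761]
eef_rot: [3.141, -0.0, 1.435]
force: [4.5, 1.4, 2.7]
grip_width: 0.0489
```

>>> move_arm:
  targets:
    - [0,0,0.0005,0,0,0]
    - [0,0,0.001,0,0,0]
    - [0,0,0.001,0,0,0]
    - [0,0,0.001,0,0,0]
    - [0,0,0.001,0,0,0]

```text
time_s: 9.1
ee_pos: [0.5046, -0.0367, 0.0752]
eef_rot: [3.141, 0.0, 1.435]
force: [2.5, 1.2, 4.8]
grip_width: 0.0494
```

```bash
python3 - <<'E'
from h import *
im=ctrl.camera("wrist")[:,:,::-1]; print(ctrl.get_obs()["ee_pos"],ctrl.get_obs()["force"],ctrl.get_obs()["moment"])
im=cv2.resize(im[140:300,180:393],(800,600),interpolation=cv2.INTER_CUBIC); cv2.imwrite("pics/w5.png",im)
E
```

```text
[ 0.50462706 -0.03667205  0.07523589] [2.64819689 1.0403968  5.64865134] [ 0.18027378 -0.54744492  0.03968028]
```

View pics/w5.png

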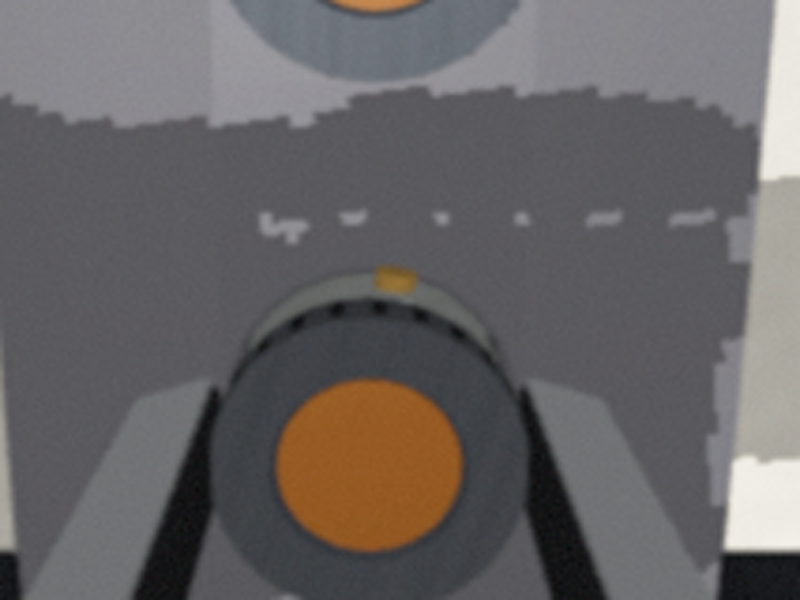

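The cell is resting on the pins: vertical force is about 7 N above the carried weight and side forces are small. I'll ease up 1 mm and release.

>>> move_arm:
  targets:
    - [0,0,-0.0005,0,0,0]
    - [0,0,-0.001,0,0,0]
    - [0,0,-0.001,0,0,0]
    - [0,0,-0.001,0,0,0]
    - [0,0,-0.001,0,0,0]

```text
time_s: 9.57
ee_pos: [0.5045, -0.0366, 0.076]
eef_rot: [3.141, -0.0, 1.435]
force: [2.4, 1.9, 3.0]
grip_width: 0.0491
```

>>> move_arm:
  targets:
    - [0,0,0,0,0,0]
    - [0,0,0,0,0,0]
    - [0,0,0,0,0,0]
    - [0,0,0,0,0,0]
    - [0,0,0,0,0,0]
  fingers: 0.5

```text
time_s: 9.98
ee_pos: [0.5042, -0.0367, 0.0757]
eef_rot: [-3.141, 0.0, 1.435]
force: [0.9, 0.5, -0.1]
grip_width: 0.0702
```

>>> move_arm:
  targets:
    - [0,0,0,0,0,0]
    - [0,0,-0.01,0,0,0]
    - [0,0,-0.03,0,0,0]
    - [0,0,-0.05,0,0,0]
    - [0,0,-0.06,0,0,0]

```text
time_s: 10.4
ee_pos: [0.5052, -0.0367, 0.1387]
eef_rot: [3.139, 0.0, 1.435]
force: [0.2, 0.2, -0.2]
grip_width: 0.0709
```

```bash
python3 - <<'E'
from h import *
o=ctrl.get_obs(); print(o["ee_pos"],o["force"],o["grip_width"])
i=ctrl.camera_info("wrist");np.save("w6.npy",i,allow_pickle=True)
im=ctrl.camera("wrist")[:,:,::-1]
im=cv2.resize(im[100:310,140:420],(800,600),interpolation=cv2.INTER_CUBIC); cv2.imwrite("pics/w6.png",im)
E
```

```text
[ 0.50516767 -0.03673343  0.13872793] [ 0.21907846  0.24175257 -0.18889218] 0.07091637623702249
```

View pics/w6.png

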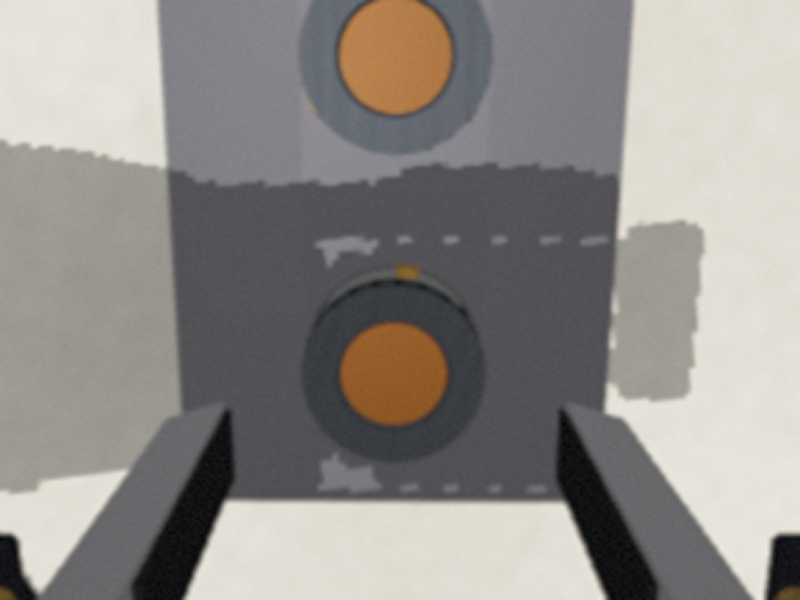

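The cell stands in the port, free and roughly level, with its centre at (393,372). The fingers are clear of it. Next I'll measure it and travel to the tool.

```bash
python3 - <<'E'
from h import *
i=np.load("w6.npy",allow_pickle=True).item()
for z in (.086,.09): print(world("wrist",140+393.5*.35,100+372*.35,z,i))
print(go([.5145,.23,.17],1.435))
E
```

```text
[ 0.50494346 -0.0375226   0.086     ]
[ 0.50511147 -0.03623071  0.09      ]
(array([ 0.2655, -0.0273, -0.0305]), array([ 0.009,  0.   , -0.   ]))
```

>>> move_arm:
  targets:
    - [0.02,-0.002,-0.02,0,0,0]
    - [0.05,-0.005,-0.03,0,0,0]
    - [0.085,-0.008,-0.03,0,0,0]
    - [0.12,-0.012,-0.03,0,0,0]
    - [0.155,-0.016,-0.03,0,0,0]
  fingers: 1

```text
time_s: 10.87
ee_pos: [0.5092, 0.1206, 0.1657]
eef_rot: [-3.141, 0.0, 1.434]
force: [0.4, -0.5, -0.4]
grip_width: 0.0934
```

>>> move_arm:
  targets:
    - [0.035,-0.004,0,0,0,0]
    - [0.07,-0.007,0,0,0,0]
    - [0.1,-0.01,0,0,0,0]
    - [0.11,-0.011,0,0,0,0]
    - [0.11,-0.011,0,0,0,0]

```text
time_s: 11.28
ee_pos: [0.5131, 0.2312, 0.1652]
eef_rot: [-3.141, 0.0, 1.438]
force: [-0.0, -0.2, 1.1]
grip_width: 0.094
```

>>> move_arm:
  targets:
    - [0,0,0,0,0,0]
    - [0,0,0,0,0,0]
    - [0,0,0,0,0,0]
    - [0,0,0,0,0,0]
    - [0,0,0,0,0,0]

```text
time_s: 11.7
ee_pos: [0.5138, 0.2287, 0.1661]
eef_rot: [3.141, -0.0, 1.434]
force: [0.4, -0.6, 0.0]
grip_width: 0.094
```

```bash
python3 - <<'E'
from h import *
o=ctrl.get_obs(); print(o["ee_pos"],o["eef_rot"],o["force"])
i=ctrl.camera_info("wrist");np.save("w7.npy",i,allow_pickle=True)
im=ctrl.camera("wrist")[:,:,::-1]
im=cv2.resize(im[80:320,120:440],(800,600),interpolation=cv2.INTER_CUBIC); cv2.imwrite("pics/w7.png",im)
print((pix("wrist",[.5157,.2498,.02],i)-[120,80])*2.5)
E
```

```text
[0.51378883 0.22874192 0.16607088] [ 3.14138917e+00 -2.62221289e-05  1.43380360e+00] [ 0.43284375 -0.62812029  0.04707269]
[392.78348691 258.55362972]
```

View pics/w7.png

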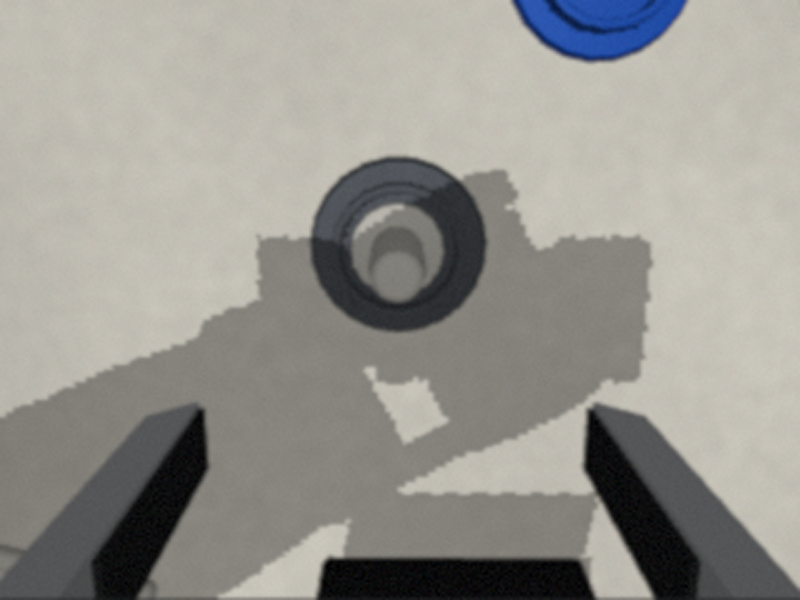

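The tool's end is at (398,277), its foot at (398,252), and the dark cup base is centred at (399,244). The blue look-alike stays well off at (600,0).

```bash
python3 - <<'E'
from h import *
i=np.load("w7.npy",allow_pickle=True).item()
for n,u,v,z in [("top",398,277,.078),("foot",398,252,.016),("base",399,244,.006),("base",399,244,.012)]:
    print(n,world("wrist",120+u*.4,80+v*.4,z,i))
print(go([.5155,.249,.09],1.435))
E
```

```text
top [0.51807787 0.25252832 0.078     ]
foot [0.5182117  0.25165799 0.016     ]
base [0.5189589  0.25356704 0.006     ]
base [0.51904571 0.2544402  0.012     ]
(array([ 0.0201, -0.001 ,  0.0761]), array([ 0.   , -0.   , -0.002]))
```

>>> move_arm:
  targets:
    - [0.01,0,0.02,0,0,0]
    - [0.0225,0,0.05,0,0,0]
    - [0.0225,0,0.085,0,0,0]
    - [0.0225,0,0.118,0,0,0]
    - [0.0225,0,0.14,0,0,0]

```text
time_s: 12.17
ee_pos: [0.5155, 0.2513, 0.0229]
eef_rot: [-3.139, 0.001, 1.435]
force: [1.0, 0.7, 0.9]
grip_width: 0.0939
```

>>> move_arm:
  targets:
    - [0,0,0,0,0,0]
    - [0,0,0,0,0,0]
    - [0,0,0,0,0,0]
    - [0,0,0,0,0,0]
    - [0,0,0,0,0,0]

```text
time_s: 12.58
ee_pos: [0.5174, 0.2521, 0.0276]
eef_rot: [3.139, -0.001, 1.435]
force: [-0.2, -0.3, -0.8]
grip_width: 0.0941
```

>>> move_arm:
  targets:
    - [0,0,0,0,0,0]
    - [0,0,0,0,0,0]
    - [0,0,0,0,0,0]
    - [0,0,0,0,0,0]
    - [0,0,0,0,0,0]
  fingers: -1
  grip_force: 50

```text
time_s: 13.0
ee_pos: [0.5166, 0.2519, 0.026]
eef_rot: [3.142, -0.0, 1.435]
force: [-0.1, 1.1, 0.5]
grip_width: 0.0644
```

>>> move_arm:
  targets:
    - [0,0,0,0,0,0]
    - [0,0,0,0,0,0]
    - [0,0,0,0,0,0]
    - [0,0,0,0,0,0]
    - [0,0,0,0,0,0]

```text
time_s: 13.42
ee_pos: [0.5166, 0.2519, 0.0259]
eef_rot: [-3.142, 0.0, 1.435]
force: [0.0, -0.1, -0.2]
grip_width: 0.0311
```

>>> move_arm:
  targets:
    - [0,0,0,0,0,0]
    - [0,0,0,0,0,0]
    - [0,0,0,0,0,0]
    - [0,0,0,0,0,0]
    - [0,0,0,0,0,0]

```text
time_s: 13.83
ee_pos: [0.5167, 0.2518, 0.0259]
eef_rot: [3.142, 0.0, 1.435]
force: [1.4, -0.1, -1.5]
grip_width: 0.0211
```

```bash
python3 - <<'E'
from h import *
o=ctrl.get_obs(); print(o["ee_pos"],o["eef_rot"],o["force"],o["moment"],o["grip_width"])
print(go([.5046,-.0375,.16],1.435))
E
```

```text
[0.51666206 0.25184348 0.02593583] [3.14155697e+00 6.78965419e-06 1.43490517e+00] [ 1.4182494  -0.14110338 -1.48651153] [ 0.02696075 -0.15304989 -0.05107966] 0.021104840233968452
(array([-0.2883,  0.0273, -0.1341]), array([ 0.,  0., -0.]))
```

>>> move_arm:
  targets:
    - [0,0,-0.025,0,0,0]
    - [0,0,-0.06,0,0,0]
    - [0,0,-0.1,0,0,0]
    - [0,0,-0.14,0,0,0]
    - [0,0,-0.165,0,0,0]

```text
time_s: 14.25
ee_pos: [0.5171, 0.2521, 0.195]
eef_rot: [3.139, -0.002, 1.435]
force: [0.4, -0.0, -0.9]
grip_width: 0.0212
```

>>> move_arm:
  targets:
    - [-0.03,0.003,0,0,0,0]
    - [-0.065,0.006,0,0,0,0]
    - [-0.1,0.01,0,0,0,0]
    - [-0.135,0.013,0,0,0,0]
    - [-0.17,0.016,0,0,0,0]

```text
time_s: 14.67
ee_pos: [0.5089, 0.0798, 0.1908]
eef_rot: [-3.141, 0.0, 1.435]
force: [0.2, -0.4, -2.0]
grip_width: 0.0208
```

>>> move_arm:
  targets:
    - [-0.035,0.003,0,0,0,0]
    - [-0.07,0.007,0,0,0,0]
    - [-0.1,0.009,0,0,0,0]
    - [-0.118,0.011,0,0,0,0]
    - [-0.118,0.011,0,0,0,0]

```text
time_s: 15.08
ee_pos: [0.504, -0.04, 0.1908]
eef_rot: [-3.141, 0.0, 1.432]
force: [-0.1, 0.6, -2.1]
grip_width: 0.0208
```

>>> move_arm:
  targets:
    - [0,0,0.01,0,0,0]
    - [0,0,0.03,0,0,0]
    - [0,0,0.045,0,0,0]
    - [0,0,0.05,0,0,0]
    - [0,0,0.05,0,0,0]

```text
time_s: 15.5
ee_pos: [0.5037, -0.0361, 0.1394]
eef_rot: [-3.139, -0.0, 1.436]
force: [0.3, 0.5, -1.6]
grip_width: 0.021
```

```bash
python3 - <<'E'
from h import *
o=ctrl.get_obs(); print(o["ee_pos"],o["eef_rot"],o["force"],o["moment"],o["grip_width"])
print(go([.5048,-.0377,.12],1.435))
i=ctrl.camera_info("wrist");np.save("w8.npy",i,allow_pickle=True)
im=ctrl.camera("wrist")[:,:,::-1]
im=cv2.resize(im[130:310,160:400],(800,600),interpolation=cv2.INTER_CUBIC); cv2.imwrite("pics/w8.png",im)
E
```

```text
[ 0.50366658 -0.0361277   0.13935271] [-3.13864554e+00 -1.64830650e-04  1.43597984e+00] [ 0.25309603  0.50519835 -1.59507671] [ 0.003307   -0.0392486  -0.00794985] 0.02099430001863096
(array([-0.0014,  0.0014,  0.0193]), array([-0.006, -0.   ,  0.002]))
```

View pics/w8.png

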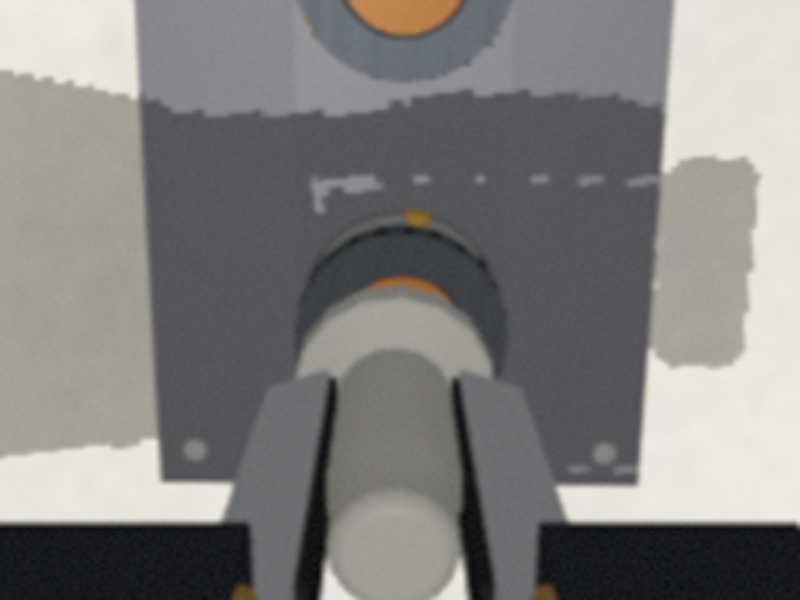

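The tool's foot centre (about 395) is slightly left of the cell's axis (402), which agrees with the 1.4 mm correction. Applying it and lowering to 9 mm above.

>>> move_arm:
  targets:
    - [-0.0005,0.0005,0.005,0,0,0]
    - [-0.001,0.001,0.01,0,0,0]
    - [-0.0014,0.0014,0.015,0,0,0]
    - [-0.0014,0.0014,0.019,0,0,0]
    - [-0.0014,0.0014,0.019,0,0,0]

```text
time_s: 15.97
ee_pos: [0.5052, -0.0387, 0.1211]
eef_rot: [-3.14, -0.0, 1.435]
force: [-0.4, 0.2, -2.0]
grip_width: 0.0211
```

>>> move_arm:
  targets:
    - [0,0,0,0,0,0]
    - [0,0,0,0,0,0]
    - [0,0,0,0,0,0]
    - [0,0,0,0,0,0]
    - [0,0,0,0,0,0]

```text
time_s: 16.38
ee_pos: [0.5056, -0.0387, 0.1221]
eef_rot: [3.141, -0.0, 1.435]
force: [-0.9, 1.1, -2.5]
grip_width: 0.0211
```

```bash
python3 - <<'E'
from h import *
o=ctrl.get_obs(); print(o["ee_pos"],o["force"]); print(go([.5048,-.0377,.114],1.435))
E
```

```text
[ 0.50564941 -0.03874029  0.1221229 ] [-0.932776    1.06425672 -2.47773852]
(array([ 0.0009, -0.001 ,  0.0081]), array([ 0.001, -0.   , -0.   ]))
```

>>> move_arm:
  targets:
    - [0.0004,-0.0005,0.003,0,0,0]
    - [0.0008,-0.0009,0.006,0,0,0]
    - [0.0008,-0.0009,0.008,0,0,0]
    - [0.0008,-0.0009,0.008,0,0,0]
    - [0.0008,-0.0009,0.008,0,0,0]

```text
time_s: 16.8
ee_pos: [0.5047, -0.0378, 0.1138]
eef_rot: [-3.141, -0.0, 1.435]
force: [1.3, -0.1, -2.7]
grip_width: 0.0209
```

>>> move_arm:
  targets:
    - [0,0,0.0007,0,0,0]
    - [0,0,0.0014,0,0,0]
    - [0,0,0.002,0,0,0]
    - [0,0,0.002,0,0,0]
    - [0,0,0.002,0,0,0]

```text
time_s: 17.22
ee_pos: [0.5048, -0.0378, 0.1119]
eef_rot: [-3.142, 0.0, 1.435]
force: [-0.4, -0.2, -2.4]
grip_width: 0.0209
```

>>> move_arm:
  targets:
    - [0,0,0.0003,0,0,0]
    - [0,0,0.0006,0,0,0]
    - [0,0,0.001,0,0,0]
    - [0,0,0.001,0,0,0]
    - [0,0,0.001,0,0,0]

```text
time_s: 17.63
ee_pos: [0.5048, -0.0378, 0.1109]
eef_rot: [-3.141, -0.0, 1.435]
force: [0.3, -0.3, -2.3]
grip_width: 0.0211
```

>>> move_arm:
  targets:
    - [0,0,0.0003,0,0,0]
    - [0,0,0.0006,0,0,0]
    - [0,0,0.001,0,0,0]
    - [0,0,0.001,0,0,0]
    - [0,0,0.001,0,0,0]

```text
time_s: 18.05
ee_pos: [0.5048, -0.0378, 0.1099]
eef_rot: [-3.141, -0.0, 1.435]
force: [-0.7, -0.1, -1.9]
grip_width: 0.0213
```

>>> move_arm:
  targets:
    - [0,0,0.0003,0,0,0]
    - [0,0,0.0006,0,0,0]
    - [0,0,0.001,0,0,0]
    - [0,0,0.001,0,0,0]
    - [0,0,0.001,0,0,0]

```text
time_s: 18.47
ee_pos: [0.5048, -0.0378, 0.1089]
eef_rot: [3.142, -0.0, 1.435]
force: [0.1, 0.0, -1.6]
grip_width: 0.0208
```

>>> move_arm:
  targets:
    - [0,0,0.0003,0,0,0]
    - [0,0,0.0006,0,0,0]
    - [0,0,0.001,0,0,0]
    - [0,0,0.001,0,0,0]
    - [0,0,0.001,0,0,0]

```text
time_s: 18.88
ee_pos: [0.5049, -0.0378, 0.1082]
eef_rot: [3.141, 0.0, 1.435]
force: [-1.3, 0.1, 2.9]
grip_width: 0.0212
```

>>> move_arm:
  targets:
    - [0,0,0.0003,0,0,0]
    - [0,0,0.0006,0,0,0]
    - [0,0,0.0006,0,0,0]
    - [0,0,0.0006,0,0,0]
    - [0,0,0.0006,0,0,0]

```text
time_s: 19.3
ee_pos: [0.505, -0.0379, 0.1078]
eef_rot: [3.141, 0.0, 1.435]
force: [-2.2, -1.2, 7.1]
grip_width: 0.0209
```

>>> move_arm:
  targets:
    - [0,0,0.0002,0,0,0]
    - [0,0,0.0005,0,0,0]
    - [0,0,0.0005,0,0,0]
    - [0,0,0.0005,0,0,0]
    - [0,0,0.0005,0,0,0]

```text
time_s: 19.72
ee_pos: [0.5051, -0.0378, 0.1074]
eef_rot: [3.141, 0.0, 1.435]
force: [-2.4, -0.9, 6.1]
grip_width: 0.0212
```

>>> move_arm:
  targets:
    - [0,0,0.0002,0,0,0]
    - [0,0,0.0005,0,0,0]
    - [0,0,0.0005,0,0,0]
    - [0,0,0.0005,0,0,0]
    - [0,0,0.0005,0,0,0]

```text
time_s: 20.13
ee_pos: [0.5052, -0.0379, 0.107]
eef_rot: [3.14, 0.0, 1.435]
force: [-0.8, 0.5, 7.3]
grip_width: 0.0211
```

>>> move_arm:
  targets:
    - [0,0,0.0002,0,0,0]
    - [0,0,0.0004,0,0,0]
    - [0,0,0.0004,0,0,0]
    - [0,0,0.0004,0,0,0]
    - [0,0,0.0004,0,0,0]

```text
time_s: 20.55
ee_pos: [0.5053, -0.0379, 0.1065]
eef_rot: [3.14, 0.0, 1.435]
force: [-1.0, -0.6, 6.4]
grip_width: 0.0211
```

>>> move_arm:
  targets:
    - [0,0,0.0002,0,0,0]
    - [0,0,0.0005,0,0,0]
    - [0,0,0.0005,0,0,0]
    - [0,0,0.0005,0,0,0]
    - [0,0,0.0005,0,0,0]

```text
time_s: 20.97
ee_pos: [0.5045, -0.0377, 0.105]
eef_rot: [-3.141, -0.0, 1.435]
force: [-1.0, 0.0, -2.2]
grip_width: 0.021
```

>>> move_arm:
  targets:
    - [0,0,0.0002,0,0,0]
    - [0,0,0.0004,0,0,0]
    - [0,0,0.0004,0,0,0]
    - [0,0,0.0004,0,0,0]
    - [0,0,0.0004,0,0,0]

```text
time_s: 21.38
ee_pos: [0.5047, -0.0378, 0.105]
eef_rot: [-3.141, -0.0, 1.435]
force: [-0.4, 0.8, -1.7]
grip_width: 0.0214
```

It snapped home. Next I'll approach the seated cell in small steps.

>>> move_arm:
  targets:
    - [0,0,0.0002,0,0,0]
    - [0,0,0.0005,0,0,0]
    - [0,0,0.0005,0,0,0]
    - [0,0,0.0005,0,0,0]
    - [0,0,0.0005,0,0,0]

```text
time_s: 21.8
ee_pos: [0.5048, -0.0378, 0.1046]
eef_rot: [-3.142, -0.0, 1.435]
force: [0.3, 0.3, -1.4]
grip_width: 0.021
```

>>> move_arm:
  targets:
    - [0,0,0.0002,0,0,0]
    - [0,0,0.0005,0,0,0]
    - [0,0,0.0005,0,0,0]
    - [0,0,0.0005,0,0,0]
    - [0,0,0.0005,0,0,0]

```text
time_s: 22.22
ee_pos: [0.5048, -0.0378, 0.1041]
eef_rot: [3.142, 0.0, 1.435]
force: [0.2, 0.4, -2.5]
grip_width: 0.0209
```

>>> move_arm:
  targets:
    - [0,0,0.0002,0,0,0]
    - [0,0,0.0004,0,0,0]
    - [0,0,0.0004,0,0,0]
    - [0,0,0.0004,0,0,0]
    - [0,0,0.0004,0,0,0]

```text
time_s: 22.63
ee_pos: [0.5048, -0.0378, 0.1037]
eef_rot: [3.141, -0.0, 1.435]
force: [-0.2, -0.1, -1.3]
grip_width: 0.0208
```

>>> move_arm:
  targets:
    - [0,0,0.0002,0,0,0]
    - [0,0,0.0004,0,0,0]
    - [0,0,0.0004,0,0,0]
    - [0,0,0.0004,0,0,0]
    - [0,0,0.0004,0,0,0]

```text
time_s: 23.05
ee_pos: [0.5049, -0.0378, 0.1037]
eef_rot: [3.141, 0.0, 1.435]
force: [-2.1, 0.0, 5.0]
grip_width: 0.0208
```

>>> move_arm:
  targets:
    - [0,0,0.0001,0,0,0]
    - [0,0,0.0003,0,0,0]
    - [0,0,0.0003,0,0,0]
    - [0,0,0.0003,0,0,0]
    - [0,0,0.0003,0,0,0]

```text
time_s: 23.47
ee_pos: [0.5049, -0.0378, 0.1037]
eef_rot: [3.141, 0.0, 1.435]
force: [-4.0, -0.2, 9.9]
grip_width: 0.021
```

>>> move_arm:
  targets:
    - [0,0,0.0001,0,0,0]
    - [0,0,0.0003,0,0,0]
    - [0,0,0.0003,0,0,0]
    - [0,0,0.0003,0,0,0]
    - [0,0,0.0003,0,0,0]

```text
time_s: 23.88
ee_pos: [0.5049, -0.0378, 0.1036]
eef_rot: [3.141, 0.0, 1.435]
force: [-5.8, 1.3, 11.8]
grip_width: 0.0208
```

>>> move_arm:
  targets:
    - [0,0,0,0,0,0]
    - [0,0,0,0,0,0]
    - [0,0,0,0,0,0]
    - [0,0,0,0,0,0]
    - [0,0,0,0,0,0]

```text
time_s: 24.3
ee_pos: [0.5049, -0.0378, 0.1036]
eef_rot: [3.141, 0.0, 1.435]
force: [-6.4, 1.3, 11.3]
grip_width: 0.0208
```

>>> move_arm:
  targets:
    - [0,-0.0001,0.0001,0,0,0]
    - [0,-0.0001,0.0002,0,0,0]
    - [0,-0.0002,0.0003,0,0,0]
    - [0,-0.0002,0.0003,0,0,0]
    - [0,-0.0002,0.0003,0,0,0]

```text
time_s: 24.72
ee_pos: [0.5049, -0.0378, 0.1036]
eef_rot: [3.14, 0.0, 1.435]
force: [-6.4, 0.8, 14.6]
grip_width: 0.021
```

>>> move_arm:
  targets:
    - [0,0,0,0,0,0]
    - [0,0,0,0,0,0]
    - [0,0,0,0,0,0]
    - [0,0,0,0,0,0]
    - [0,0,0,0,0,0]

```text
time_s: 25.13
ee_pos: [0.5049, -0.0378, 0.1036]
eef_rot: [3.14, 0.0, 1.435]
force: [-4.9, 0.2, 15.5]
grip_width: 0.0207
```

>>> move_arm:
  targets:
    - [0,0,0,0,0,0]
    - [0,0,0,0,0,0]
    - [0,0,0,0,0,0]
    - [0,0,0,0,0,0]
    - [0,0,0,0,0,0]

```text
time_s: 25.55
ee_pos: [0.5049, -0.0378, 0.1036]
eef_rot: [3.14, 0.0, 1.435]
force: [-6.0, 0.8, 15.0]
grip_width: 0.021
```

>>> move_arm:
  targets:
    - [0,0,0,0,0,0]
    - [0,0,0,0,0,0]
    - [0,0,0,0,0,0]
    - [0,0,0,0,0,0]
    - [0,0,0,0,0,0]

```text
time_s: 25.97
ee_pos: [0.5049, -0.0378, 0.1036]
eef_rot: [3.14, 0.0, 1.435]
force: [-5.7, 1.7, 14.5]
grip_width: 0.0209
```

About 17 N net was held for over 1.2 s, with the cell top at 0.084 m, 5 mm below where it stood on the pins. Now I'll return the tool.

>>> move_arm:
  targets:
    - [0,0,-0.003,0,0,0]
    - [0,0,-0.015,0,0,0]
    - [0,0,-0.04,0,0,0]
    - [0,0,-0.07,0,0,0]
    - [0,0,-0.088,0,0,0]

```text
time_s: 26.38
ee_pos: [0.505, -0.0378, 0.1928]
eef_rot: [3.14, 0.0, 1.435]
force: [1.0, 0.2, -0.8]
grip_width: 0.0206
```

>>> move_arm:
  targets:
    - [0.03,-0.003,0,0,0,0]
    - [0.065,-0.006,0,0,0,0]
    - [0.1,-0.01,0,0,0,0]
    - [0.135,-0.013,0,0,0,0]
    - [0.17,-0.016,0,0,0,0]

```text
time_s: 26.8
ee_pos: [0.5115, 0.1344, 0.1903]
eef_rot: [-3.142, 0.0, 1.435]
force: [0.2, 0.0, -2.1]
grip_width: 0.0208
```

>>> move_arm:
  targets:
    - [0.035,-0.003,0,0,0,0]
    - [0.07,-0.007,0,0,0,0]
    - [0.1,-0.01,0,0,0,0]
    - [0.119,-0.012,0,0,0,0]
    - [0.119,-0.012,0,0,0,0]

```text
time_s: 27.22
ee_pos: [0.5154, 0.2556, 0.1897]
eef_rot: [-3.141, -0.0, 1.438]
force: [-0.0, -0.5, -1.1]
grip_width: 0.0209
```

>>> move_arm:
  targets:
    - [0,0,0,0,0,0]
    - [0,0,0,0,0,0]
    - [0,0,0,0,0,0]
    - [0,0,0,0,0,0]
    - [0,0,0,0,0,0]

```text
time_s: 27.63
ee_pos: [0.5162, 0.2517, 0.1905]
eef_rot: [3.141, -0.0, 1.434]
force: [1.0, 0.3, -1.0]
grip_width: 0.0208
```

```bash
python3 - <<'E'
from h import *
o=ctrl.get_obs(); print(o["ee_pos"],o["force"]); print(go([.5167,.2518,.06],1.435))
E
```

```text
[0.5161661  0.25165853 0.1905024 ] [ 1.03684369  0.31471802 -0.95934834]
(array([0.0002, 0.0005, 0.1305]), array([ 0.   , -0.   , -0.002]))
```

>>> move_arm:
  targets:
    - [0,0.0005,0.03,0,0,0]
    - [0,0.0005,0.065,0,0,0]
    - [0,0.0005,0.1,0,0,0]
    - [0,0.0005,0.125,0,0,0]
    - [0,0.0005,0.13,0,0,0]

```text
time_s: 28.05
ee_pos: [0.5146, 0.251, 0.0561]
eef_rot: [-3.136, 0.003, 1.434]
force: [-1.1, -0.0, -2.1]
grip_width: 0.0212
```

>>> move_arm:
  targets:
    - [0,0,0,0,0,0]
    - [0,0,0,0,0,0]
    - [0,0,0,0,0,0]
    - [0,0,0.004,0,0,0]
    - [0,0,0.008,0,0,0]

```text
time_s: 28.47
ee_pos: [0.5172, 0.2525, 0.0535]
eef_rot: [3.139, -0.001, 1.435]
force: [0.2, 0.0, -1.5]
grip_width: 0.0211
```

```bash
python3 - <<'E'
from h import *
o=ctrl.get_obs(); print(o["ee_pos"],o["force"]); print(go([.5167,.2518,.0275],1.435))
E
```

```text
[0.51716765 0.25253965 0.05349158] [ 0.1849191   0.01593495 -1.49780479]
(array([-0.0008, -0.0004,  0.026 ]), array([ 0.004, -0.002, -0.   ]))
```

>>> move_arm:
  targets:
    - [-0.0004,0,0.007,0,0,0]
    - [-0.0004,0,0.014,0,0,0]
    - [-0.0004,0,0.02,0,0,0]
    - [-0.0004,0,0.0235,0,0,0]
    - [-0.0004,0,0.025,0,0,0]

```text
time_s: 28.88
ee_pos: [0.5161, 0.2518, 0.0264]
eef_rot: [-3.14, 0.001, 1.435]
force: [-0.0, -0.1, -1.0]
grip_width: 0.0211
```

>>> move_arm:
  targets:
    - [0,0,0,0,0,0]
    - [0,0,0,0,0,0]
    - [0,0,0,0,0,0]
    - [0,0,0,0,0,0]
    - [0,0,0,0,0,0]

```text
time_s: 29.3
ee_pos: [0.5166, 0.2519, 0.0276]
eef_rot: [3.141, -0.0, 1.435]
force: [0.3, -0.0, -1.1]
grip_width: 0.0212
```

Now the last 1.5 mm down, release and clear vertically.

>>> move_arm:
  targets:
    - [0,0,0.0005,0,0,0]
    - [0,0,0.001,0,0,0]
    - [0,0,0.0015,0,0,0]
    - [0,0,0.0015,0,0,0]
    - [0,0,0.0015,0,0,0]

```text
time_s: 29.72
ee_pos: [0.5165, 0.2519, 0.026]
eef_rot: [3.141, -0.0, 1.435]
force: [-0.3, 0.1, -0.3]
grip_width: 0.0209
```

>>> move_arm:
  targets:
    - [0,0,0,0,0,0]
    - [0,0,0,0,0,0]
    - [0,0,0,0,0,0]
    - [0,0,0,0,0,0]
    - [0,0,0,0,0,0]
  fingers: 0.6

```text
time_s: 30.13
ee_pos: [0.5165, 0.2519, 0.0259]
eef_rot: [3.142, -0.0, 1.435]
force: [0.0, 0.2, 0.2]
grip_width: 0.0511
```

>>> move_arm:
  targets:
    - [0,0,0,0,0,0]
    - [0,0,0,0,0,0]
    - [0,0,0,0,0,0]
    - [0,0,0,0,0,0]
    - [0,0,0,0,0,0]

```text
time_s: 30.55
ee_pos: [0.5164, 0.2519, 0.0258]
eef_rot: [-3.142, 0.0, 1.435]
force: [0.5, 0.6, 0.4]
grip_width: 0.0749
```

>>> move_arm:
  targets:
    - [0,0,-0.02,0,0,0]
    - [0,0,-0.055,0,0,0]
    - [0,0,-0.095,0,0,0]
    - [0,0,-0.135,0,0,0]
    - [0,0,-0.165,0,0,0]

```text
time_s: 30.97
ee_pos: [0.5167, 0.252, 0.1944]
eef_rot: [3.139, -0.001, 1.435]
force: [0.2, -0.3, -0.1]
grip_width: 0.075
```

>>> move_arm:
  targets:
    - [-0.03,0,0,0,0,0]
    - [-0.07,0,0,0,0,0]
    - [-0.1,0,0,0,0,0]
    - [-0.12,0,0,0,0,0]
    - [-0.12,0,0,0,0,0]

```text
time_s: 31.38
ee_pos: [0.4999, 0.1302, 0.1912]
eef_rot: [3.141, 0.0, 1.432]
force: [0.4, -0.2, -0.7]
grip_width: 0.0755
```

>>> move_arm:
  targets:
    - [0,0,0,0,0,0]
    - [0,0,0,0,0,0]
    - [0,0,0,0,0,0]
    - [0,0,0,0,0,0]
    - [0,0,0,0,0,0]

```text
time_s: 31.8
ee_pos: [0.5002, 0.1336, 0.1907]
eef_rot: [-3.141, 0.0, 1.436]
force: [-0.5, -0.8, -0.0]
grip_width: 0.0754
```

```bash
python3 - <<'E'
from h import *
o=ctrl.get_obs(); print(o["ee_pos"],o["force"],o["joint_vel"].round(3))
s=ctrl.camera("scene")[:,:,::-1]; w=ctrl.camera("wrist")[:,:,::-1]
a=cv2.resize(s[150:270,200:360],(400,300),interpolation=cv2.INTER_CUBIC)
b=cv2.resize(w,(400,300))
cv2.imwrite("pics/f.png",np.hstack([a,b]))
E
```

```text
[0.50015844 0.13364328 0.19066541] [-0.46689942 -0.78815612 -0.03279994] [-0.004 -0.002  0.001 -0.    -0.002 -0.001]
```

View pics/f.png

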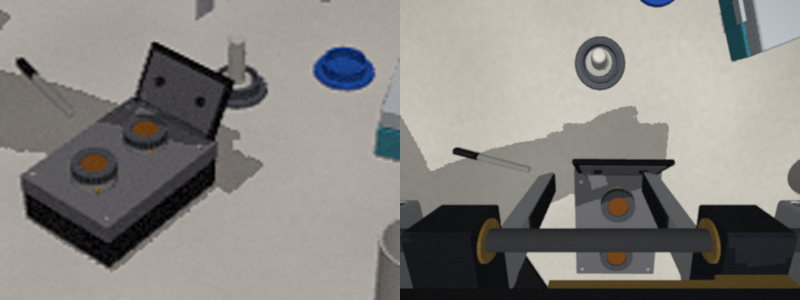

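In the final view (left half, scene camera), both cells sit level at (95,162) and (146,132), and the tool stands upright in its dark cup at (238,65). The arm is clear of everything.

```bash
python3 -c "
from station import ctrl
print(ctrl.hand_in())"
```

```text
the job is handed in; nothing more can be done
None
```

I handed the job in at about 32 s of the 70 s allowed; no verdict is reported, so what follows is from my own readings.

- **Cell in port:** I set the filter cell nose down on the port's pins and let go of it. My first approach met about 5 N of side force, so I moved about 2 mm sideways before releasing.
- **Pressing home:** I pressed with the white tool. The pins resisted with about 9 N, then the cell snapped in. I held about 17 N net for over 1.2 s, with a steady sideways force of about 6 N that I could not fully relieve. No reading came near 30 N, though I read the force only at the end of each 0.4 s move.
- **Final state:** The tool is back in its dark cup. My last picture shows it upright, the cell level in the port and the arm clear of everything.
- **Cell height:** The tool height put the cell's flange about 9.7 mm above the deck. That is within the rim's possible 2 to 10 mm, but I did not measure the rim itself.
- **Bystanders:** I went near none of them, but I did not measure their positions again afterwards.
- **Disagreement:** The wrist and top cameras differed by about 2 mm, so I used values between them.
- **Pictures:** I viewed 12, two over the budget of 10.

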